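Pull the filter tray of a bench fume unit with its hook

TASK

The solder-fume filter is due for inspection: tip the fold-down steel guard of the filter unit outward until it drops open and stays down, take the pull hook from its rest, put its prong down through the finger hole of the filter tray and pull the tray out to its stop. Then lay the hook back on its rest as you found it and let go, leaving the guard down and the tray out. Move the tray only with the hook, never with the gripper, and leave the solder reel, the bottle and the carton where they stand.

Things in the scene. Friction and masses are not known exactly. Their poses are not given: they have to be found in the camera images.
- guard (a joint): Angle (rad) of the unit's fold-down guard. 0 = shut, leaning 30 degrees towards the unit on two bumpers; 0.52 = upright, its balance point: below it gravity shuts the guard, beyond it the guard falls outward; 2.0 = open, nearly flat on the bench. No latch or spring; 0.16 kg.
- guard_top (a point): Middle of the guard's top edge: a steel plate 170 mm wide, 135 mm from hinge to this edge, 4 mm thick, 10 mm bead centred on the edge. Shut, this edge is 127 mm above the bench and 17 mm outside the unit's front face. The point turns with the guard; at joint 0: x into the unit, y along the hinge, z up.
- unit: Filter unit: fixed grey box 200 x 200 mm, 95 mm high, flat clear roof, so the guard's top edge can be pushed outward from above the roof. Origin: centre of its underside; z up; its front face is at x = -100 mm, tray and guard come out along -x. The guard's hinge line is 85 mm outside the front face, 10 mm above the bench. The open guard reaches 220 mm out from that face, below 30 mm height.
- tray (a joint): How far (m) the filter tray is pulled out: 0 = fully in, 0.11 = out at its stop. It starts between 0 and 0.01. It slides with about 2 N of friction and stays where it is left.
- tray_hole (a point): Centre of the tray's finger hole at the upper face of its pull tongue, 50 mm above the bench: a round vertical hole, 28 mm across, right through a level aluminium tongue 6 mm thick, 70 wide, 48 long. It lies 24 mm from the tongue's outer edge, and 24 mm outside the unit's front face at joint 0, beneath the shut guard; free space below. x into the unit (the tray comes out along -x), z up.
- hook_grip (a point): Centre of the pull hook's black handle, a bar 130 mm long (x), 24 wide (y), 26 high (z). From its +x end a steel rod 8 mm thick runs along x at handle-centre height to 125 mm from this point, and there turns straight down (-z) as the prong. 0.15 kg. It starts lying on the rest, prong down, this point 75 mm above the bench.
- hook_tip (a point): Lower tip of the hook's prong (8 mm thick, rounded): 125 mm along +x and 45 mm below the handle centre. Axes as hook_grip.
- rest_seat (a point): Handle centre when the hook is on its rest, 75 mm above the bench. Fixed rest: base 150 x 80 mm, 12 high; two uprights 10 mm thick at x = +45 and -45 mm carry the handle's underside at 62 mm height between flared cheeks (gap 31 mm at the bottom, 47 at the top, 88 mm high). Between the uprights the handle is free all round. x along the handle, to the prong as it starts; z up.
- reel_mid (a point): Bystander: middle of an upright solder reel, 68 mm across, 60 mm high.
- flux_mid (a point): Bystander: middle of a white bottle, 66 mm across, 130 mm high.
- parts_box_mid (a point): Bystander: middle of a small closed carton 120 x 90 x 70 mm.
There are look-alikes about, which are no part of the job. Of the things that look like the part that bears hook_grip, the smaller one is meant.

How it is judged (in metres and radians):
On the way, in this order (a step that is already met when the one before it is completed fails the run):
1. the guard is tipped over and lies open on its own (value of joint guard above 1.85 rad and contact force between each of the arm, the fingers and guard below 0.3 N), for 0.2 s.
2. the hook is lifted off its rest (height (world z) of hook_grip above 0.095 m and contact force between hook and rest below 0.1 N), for 0.1 s.
3. the prong is down in the tray's finger hole (horizontal distance between hook_tip and tray_hole below 0.016 m and z of hook_tip in the frame of tray_hole below -0.004 m), for 0.1 s.
4. the tray is pulled out to its stop (at least 97 mm of 110) with the prong in the hole (value of joint tray above 0.097 m and horizontal distance between hook_tip and tray_hole below 0.02 m and z of hook_tip in the frame of tray_hole below 0 m), for 0.1 s.
At the end, for the whole second after the job is handed in: The guard lies open (joint above 1.85 rad), the tray is out (at least 95 mm of its 110 mm), and the hook lies still in both saddles of its rest, prong down and pointing the way it did at the start, its handle centre within 25 mm sideways and 8 mm in height of the seat, level within 0.2 rad (value of joint guard above 1.85 rad and value of joint tray above 0.095 m and horizontal distance between hook_grip and rest_seat below 0.025 m and z of hook_grip in the frame of rest_seat between -0.006 and 0.008 m and angle between hook_grip's own z axis and vertical below 0.2 rad and x of hook_tip in the frame of rest_seat above 0.08 m and linear speed of hook below 0.02 m/s); the robot touches nothing.
It fails at once if the gripper or arm touches the tray (contact force between the arm and tray above 1 N).
It fails at once if the fingers touch the tray (contact force between the fingers and tray above 1 N).
It fails at once if the solder reel is moved (distance of reel_mid from where it was at the start of the episode above 0.02 m).
It fails at once if the bottle is moved (distance of flux_mid from where it was at the start of the episode above 0.02 m).
It fails at once if the carton is moved (distance of parts_box_mid from where it was at the start of the episode above 0.02 m).
It also fails if it takes over 58 s, if anything falls off the work surface, if the arm or the gripper's body presses on something with over 40 N, if the wrist force passes 120 N, or if a joint passes its speed limit or range.

ROBOT

A 6-joint arm with a two-finger parallel gripper is mounted at the origin on the work surface. World frame = base frame: x ahead of the robot, y to its left, z up, the work surface at z = 0. Lengths are in m, angles in degrees, forces in N, time in s.
With the tool pointing down it reaches from about 0.375 to 0.9 m from the base axis. Payload 3.1 kg.
Tool frame: the origin (TCP) lies on the centre line of the jaws, within the pads' length; the fingertips stand 25 mm ahead of it and the grasp point (between the pads) lies 6 mm ahead of it; z points along the fingers, y is the line along which they close (so a half turn about z gives the same grasp; the last joint's range is limited). The gripper opens to 87 mm and grips with 3 to 60 N. Pads are 19 mm wide; open, the fingers measure 117 mm over their backs; the gripper's body (75 mm by 190 mm) begins 51 mm behind the grasp point.
Start: joints at [-74.284, 30.224, 82.088, -0, 67.689, -10.227], TCP at [0.273, -0.562, 0.209] pointing down, gripper open.
Joint ranges: [-176.69, 176.69], [-43.24, 126.21], [12.49, 139.97], [-82, 262], [0, 151.66], [-163.58, 163.58]. Speed limits (degrees/s): [159.86, 159.86, 180, 180, 180, 180].

INTERFACE

Orientations are given as a 3x3 rotation matrix whose columns are the frame's x, y, z axes.
In Python, from rig import bot, cams, models gives the robot as it stands. The module is installed in compiled form; this text tells all that it offers.
- The arm moves only by the shell command python3 -m handwheel 'ROWS' [OPENING]. ROWS is JSON, a list of rows, each a list of 6 numbers: the shift along the world's x, y, z each as a share of 1 m, from -1 to 1, then the turn, a rotation vector about the world's x, y, z each as a share of 2 rad, from -1 to 1. In form: [[dx, dy, dz, wx, wy, wz], ...]. A call has exactly 8 rows; each row is the pose to reach, as a shift and turn from the pose commanded when the call began; what a row does not reach only later rows make up. A row lasts 1/12 s, in which the tool goes at most 41.7 mm and 7.16 degrees, less where a joint would pass 70% of its speed; a pose out of reach is approached as far as the arm can. A call with a number of a shift or a turn outside -1 to 1 is refused whole. A call with a gripper value outside its range is refused whole. OPENING is the opening, from -1 (shut) to 1 (fully open), so that 0 is half open, set as the call begins (- or left out, the last holds). The fingers move at their own pace and stop on an object; the grip force is fixed at half the most. Time passes only in rows, so rows that repeat a pose let the fingers close, or fill a call up. It gives the time, the measured TCP pose, the force, the opening and the grip force at its end, in the units of the state.
- bot.read_state(): the state, without advancing time (a new reading comes with each control period).
- cams.capture(name): name is "scene" or "top" or "wrist"; returns (picture, depth): 420x560x3 uint8, blue, green, red; 420x560 float32, m along the optical axis (not along the pixel's ray), 0 where there is no reading.
- cams.calibration(name): a dict with "mtx" (3x3 intrinsics, pixels), "dist_coeffs" ([k1, k2, p1, p2, k3] as OpenCV has them; the pictures are not rectified), "R" (3x3) and "t" (3): a world point X has camera coordinates R X + t; the wrist camera has in their place "tool_from_camera" (4x4, takes a point from camera to tool coordinates, whose origin is the TCP and whose axes are the flange's). Camera axes: x right, y down, z forward; pixel columns grow to the right and rows downward; lengths in m; the calibration is good to about 2 mm. A picture is of the moment at which its call begins: read the wrist's pose just before it. calibration takes no time and is no camera call.
- bot.hand_in(): hands the job in; it is judged then, once.
Trained networks look in the newest picture that a camera, given by its name, has taken for a name from the list of things; names that differ only in an ending like _2 or _b are one class to them, and where a whole thing is asked for, a point or a joint stands for the part that bears it (a point fixed in the world has none). Each returns a list of dicts, best first, with "conf" (0 to 1); they miss things now and then, are a little off and sometimes report something else, mostly with a low value. They report only what shows in the picture. A call takes as long as a camera call. They do not tell look-alikes from the thing itself.
- models.spot_in(query, camera): "position" ([column, row] in pixels, amid what is visible of it).
- models.tip_of(query, camera): "position" ([column, row] in pixels: a listed point, or the origin of a listed thing).
The state is a dict: "time_s": time; "joint_positions": joint angles; "qvel": joint speeds; "tau": joint torques, N m; "position": TCP position; "tcp_rot": TCP orientation; "force": force on the tool from outside, world axes, zero at the start; "moment": the same for the moment, N m; "opening": opening from 0.0 (shut) to 1.0 (fully open); "grasp_force": force on a finger pad.
Only numpy, scipy, OpenCV 4.12 (cv2) and the standard library are available. Lean on these libraries where they do the work, as an engineer would, in place of code of your own. Each camera call takes 0.05 s, during which the arm holds its last target. There are 200 camera calls.

## Working session

There is one attempt and no reset: what is moved stays moved. The work goes in short steps, Python scripts to look and compute and a shell command to move; the robot and the scene stay as the last step left them, time stands still between calls to the robot, and variables do not carry over. Pictures are saved under pics/ and viewed, at most 10 in all, crops included, and the job is handed in when it is done.

```bash
mkdir -p pics; cat > h.py <<'E'
import numpy as np, cv2
from rig import bot, cams, models
def unproj(cam,px,depth=None,z=None,st=None):
    c=cams.calibration(cam);K=np.array(c["mtx"]);d=np.array(c["dist_coeffs"])
    n=cv2.undistortPoints(np.array([[px]],float),K,d)[0,0];r=np.array([n[0],n[1],1])
    if "R" in c:
        R=np.array(c["R"]);t=np.array(c["t"]);o=-R.T@t;v=R.T@r
    else:
        T=np.array(c["tool_from_camera"]);Rw=np.array(st["tcp_rot"]);p=np.array(st["position"])
        o=p+Rw@T[:3,3];v=Rw@T[:3,:3]@r
    return o+v*(depth if z is None else (z-o[2])/v[2])
E
python3 - <<'E'
from h import *
for c in ("scene","top"):
    im,d=cams.capture(c);cv2.imwrite(f"pics/{c}0.png",im);np.save(f"{c}_d.npy",d)
    for q in ("hook_grip","hook_tip","rest_seat","tray_hole","guard_top","unit","reel_mid","flux_mid","parts_box_mid"):
        for r in models.tip_of(q,c)[:3]:
            u,v=r["position"];iu,iv=int(round(u)),int(round(v))
            dd=d[min(max(iv,0),419),min(max(iu,0),559)]
            print(c,q,round(r["conf"],2),[round(u),round(v)],unproj(c,(u,v),dd).round(3))
E
```

```text
scene hook_grip 0.83 [94, 232] [ 0.228 -0.402  0.029]
scene hook_grip 0.79 [152, 277] [ 0.511 -0.325  0.091]
scene hook_tip 0.93 [154, 220] [ 0.274 -0.233  0.023]
scene hook_tip 0.79 [190, 253] [ 0.434 -0.191  0.003]
scene rest_seat 0.72 [151, 277] [ 0.509 -0.329  0.09 ]
scene guard_top 0.69 [308, 206] [0.558 0.139 0.132]
scene guard_top 0.56 [153, 278] [ 0.514 -0.325  0.09 ]
scene unit 0.71 [335, 219] [0.621 0.191 0.102]
scene unit 0.19 [188, 251] [ 0.459 -0.203  0.054]
scene reel_mid 0.78 [314, 310] [ 0.808 -0.014  0.061]
scene flux_mid 0.74 [207, 333] [ 0.735 -0.28   0.1  ]
scene parts_box_mid 0.88 [379, 157] [0.47  0.501 0.071]
scene parts_box_mid 0.47 [334, 218] [0.613 0.195 0.096]
scene parts_box_mid 0.28 [156, 280] [ 0.512 -0.319  0.074]
top hook_grip 0.86 [388, 210] [ 0.503 -0.317  0.084]
top hook_tip 0.84 [357, 225] [ 0.456 -0.214 -0.   ]
top rest_seat 0.78 [384, 209] [ 0.506 -0.303  0.08 ]
top tray_hole 0.68 [268, 196] [0.558 0.124 0.092]
top guard_top 0.64 [389, 212] [ 0.495 -0.318  0.089]
top guard_top 0.55 [265, 196] [0.557 0.134 0.12 ]
top unit 0.66 [237, 204] [0.53  0.235 0.102]
top reel_mid 0.86 [302, 141] [ 0.773 -0.006  0.058]
top reel_mid 0.72 [156, 225] [0.458 0.539 0.068]
top flux_mid 0.57 [374, 154] [ 0.704 -0.267  0.114]
top parts_box_mid 0.77 [157, 228] [0.446 0.532 0.075]
```

```bash
ls pics; python3 -c "
from h import *
s=bot.read_state();print(s['time_s'],np.round(s['tcp_rot'],2).tolist())"
```

```text
scene0.png
top0.png
1.0 [[0.9, 0.44, -0.0], [0.44, -0.9, -0.0], [-0.0, -0.0, -1.0]]
```

View pics/scene0.png

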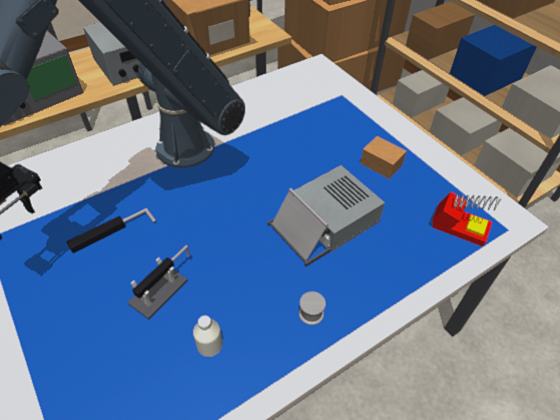

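View pics/top0.png

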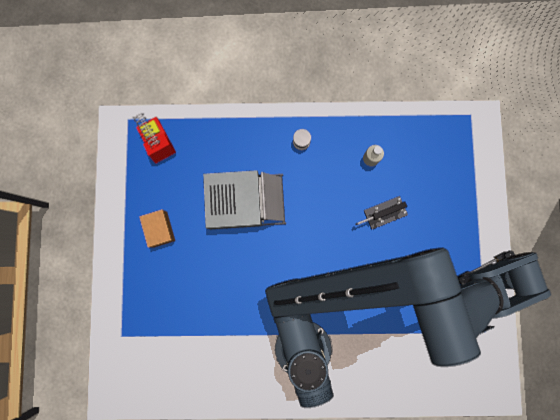

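The scene picture shows two hooks: a larger one lying on the bench (94,232) and a smaller one on its rest (152,277, top 388,210). I choose the one on the rest. The unit is at (335,219), with its guard facing right in the top view (272,196).

```bash
python3 - <<'E'
from h import *
def cloud(c):
    d=np.load(f"{c}_d.npy");C=cams.calibration(c);K=np.array(C["mtx"]);D=np.array(C["dist_coeffs"])
    v,u=np.mgrid[0:420,0:560];n=cv2.undistortPoints(np.stack([u,v],-1).reshape(-1,1,2).astype(float),K,D)[:,0]
    P=np.c_[n,np.ones(len(n))]*d.reshape(-1,1);P=P[d.ravel()>0];R=np.array(C["R"]);t=np.array(C["t"])
    return (P-t)@R
P={c:cloud(c) for c in("scene","top")}
def sel(c,x,y,z):
    p=P[c];return p[(p[:,0]>x[0])&(p[:,0]<x[1])&(p[:,1]>y[0])&(p[:,1]<y[1])&(p[:,2]>z[0])&(p[:,2]<z[1])]
for c in P:
    for nm,a in dict(roof=((.4,.75),(.1,.4),(.088,.103)),gtop=((.4,.75),(.05,.25),(.118,.145)),guardlow=((.4,.75),(.0,.2),(.02,.05)),handle=((.4,.6),(-.42,-.24),(.08,.1)),rod=((.4,.6),(-.28,-.15),(.06,.09)),rest=((.4,.65),(-.45,-.2),(.006,.02)),bench=((.6,.7),(-.2,-.1),(-.05,.05))).items():
        p=sel(c,*a)
        if len(p)>8:
            r=cv2.minAreaRect(p[:,:2].astype(np.float32));print(c,nm,len(p),p.mean(0).round(3),np.round(r[0],3),np.round(r[1],3),round(r[2],1), np.round(cv2.fitLine(p[:,:2].astype(np.float32),cv2.DIST_L2,0,.01,.01)[:2].ravel(),3))
im=cv2.imread("pics/scene0.png");a=cv2.resize(im[205:325,110:270],(800,600),interpolation=cv2.INTER_CUBIC);cv2.imwrite("pics/crop1.png",a)
E
```

```text
scene roof 3524 [0.559 0.246 0.097] [0.552 0.234] [0.206 0.251] 2.9 [ 0.178 -0.984]
scene gtop 330 [0.561 0.135 0.128] [0.556 0.135] [0.174 0.016] 2.7 [0.999 0.046]
scene guardlow 666 [0.58  0.1   0.034] [0.56  0.129] [0.2   0.133] 2.2 [0.906 0.423]
scene handle 521 [ 0.504 -0.322  0.088] [ 0.498 -0.312] [0.058 0.152] 20.7 [ 0.359 -0.933]
scene rod 147 [ 0.481 -0.25   0.08 ] [ 0.472 -0.246] [0.034 0.094] 36.2 [ 0.52  -0.854]
scene rest 1425 [ 0.518 -0.322  0.012] [ 0.524 -0.324] [0.25  0.245] 1.0 [0.179 0.984]
scene bench 1182 [ 0.651 -0.151  0.003] [ 0.65 -0.15] [0.1 0.1] 0.2 [ 0.687 -0.727]
top roof 2995 [0.551 0.251 0.095] [0.553 0.234] [0.2   0.247] 3.0 [ 0.057 -0.998]
top gtop 173 [0.557 0.138 0.129] [0.558 0.136] [0.168 0.018] 2.0 [0.999 0.049]
top guardlow 259 [0.552 0.095 0.033] [0.555 0.136] [0.195 0.133] 2.5 [ 0.993 -0.116]
top handle 258 [ 0.502 -0.318  0.088] [ 0.499 -0.31 ] [0.055 0.149] 20.6 [ 0.362 -0.932]
top rod 84 [ 0.48  -0.25   0.079] [ 0.473 -0.248] [0.036 0.093] 37.3 [ 0.514 -0.858]
top rest 772 [ 0.515 -0.319  0.011] [ 0.525 -0.325] [0.248 0.249] 90.0 [ 0.431 -0.903]
top bench 655 [ 0.65  -0.15   0.001] [ 0.65 -0.15] [0.1 0.1] 0.0 [0.823 0.568]
```

View pics/crop1.png

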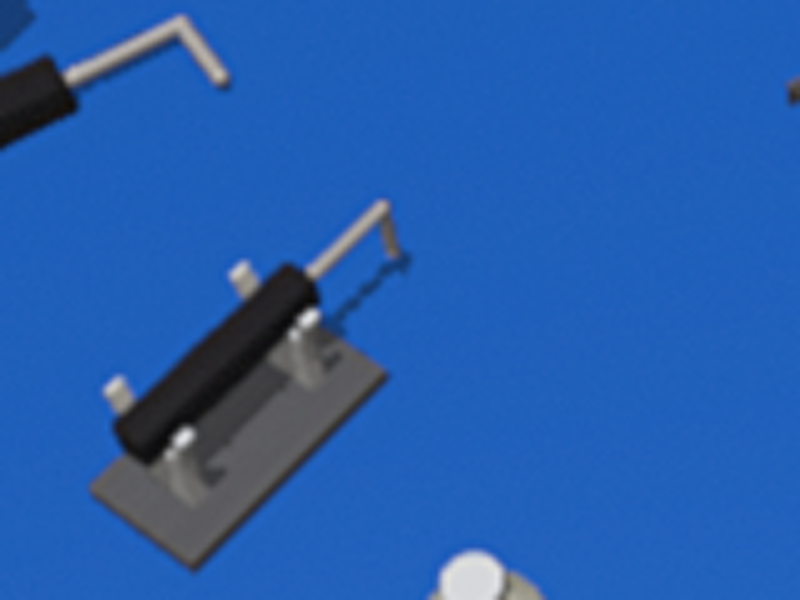

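The crop confirms the choice: the hook on its rest has its handle at crop (220,365) and its prong tip at (395,250). The loose one at upper left is bigger. I'll do the guard first, with the gripper closed.

```bash
python3 -m handwheel '[[0.0125,0.0325,0.005,0,0,0.05],[0.025,0.065,0.01,0,0,0.1],[0.0375,0.0975,0.015,0,0,0.15],[0.05,0.13,0.02,0,0,0.2],[0.0625,0.1625,0.025,0,0,0.25],[0.075,0.195,0.03,0,0,0.3],[0.0875,0.2275,0.03,0,0,0.35],[0.1,0.26,0.03,0,0,0.4]]' -1
python3 -m handwheel '[[0.0125,0.0325,0,0,0,0.05],[0.025,0.065,0,0,0,0.1],[0.0375,0.0975,0,0,0,0.13],[0.05,0.13,0,0,0,0.16],[0.0625,0.1625,0,0,0,0.16],[0.075,0.195,0,0,0,0.16],[0.0875,0.2275,0,0,0,0.16],[0.1,0.26,0,0,0,0.16]]' -1
python3 -m handwheel '[[0.012,0.03,0,0,0,0],[0.024,0.06,0,0,0,0],[0.036,0.09,0,0,0,0],[0.048,0.12,0,0,0,0],[0.06,0.15,0,0,0,0],[0.072,0.185,0,0,0,0],[0.082,0.215,0,0,0,0],[0.082,0.215,0,0,0,0]]' -1
python3 -c "
from h import *
s=bot.read_state();print(s['time_s'],np.round(s['position'],4),np.round(s['tcp_rot'],3).tolist(),s['force'],s['opening'])
im,d=cams.capture('wrist');cv2.imwrite('pics/w1.png',im)
for c in ('wrist',):
  for r in models.tip_of('guard_top',c)[:2]:
    u,v=r['position'];print(r['conf'],u,v,unproj(c,(u,v),z=.127,st=s).round(4))"
```

```text
time_s: 1.67
position: [0.374, -0.3007, 0.24]
tcp_rot: [[0.308, 0.951, 0.001], [0.951, -0.308, -0.001], [-0.001, 0.001, -1.0]]
force: [1.0, 0.6, 1.1]
opening: 0.479
grasp_force: 0.0
time_s: 2.33
position: [0.4739, -0.0403, 0.2397]
tcp_rot: [[-0.002, 1.0, 0.001], [1.0, 0.002, -0.0], [-0.0, 0.001, -1.0]]
force: [-0.1, 0.7, 0.4]
opening: 0.011
grasp_force: 0.0
time_s: 3.0
position: [0.5572, 0.1782, 0.2396]
tcp_rot: [[-0.007, 1.0, 0.003], [1.0, 0.007, 0.003], [0.003, 0.003, -1.0]]
force: [0.3, 0.1, -0.4]
opening: 0.002
grasp_force: 0.0
3.0 [0.5572 0.1782 0.2396] [[-0.007, 1.0, 0.003], [1.0, 0.007, 0.003], [0.003, 0.003, -1.0]] [ 0.31294562  0.08950799 -0.3508649 ] 0.0018279165309245226
0.68 282.3 243.2 [0.557  0.1368 0.127 ]
```

View pics/w1.png

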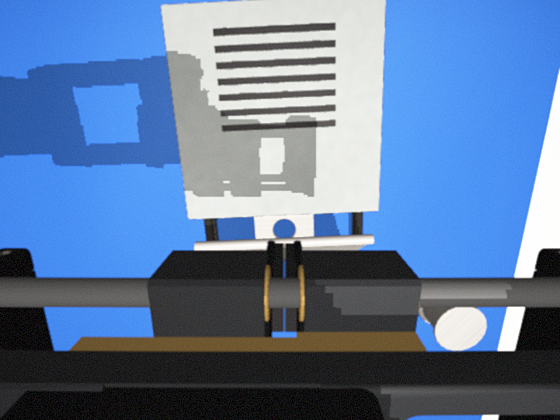

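The wrist view shows the unit with the guard bead at (284,243) and the tray hole behind it at (284,229). The fingers are over the roof edge, so I'll lower and push outward.

```bash
python3 -c "
from h import *
s=bot.read_state();print(unproj('wrist',(284,229),z=.05,st=s).round(4))"
python3 -m handwheel '[[0,0,-0.02,0,0,0],[0,0,-0.04,0,0,0],[0,0,-0.06,0,0,0],[0,0,-0.08,0,0,0],[0,0,-0.095,0,0,0],[0,0,-0.105,0,0,0],[0,0,-0.105,0,0,0],[0,0,-0.105,0,0,0]]' -1
python3 -m handwheel '[[0,-0.01,0,0,0,0],[0,-0.02,0,0,0,0],[0,-0.03,0,0,0,0],[0,-0.04,0,0,0,0],[0,-0.05,0,0,0,0],[0.003,-0.06,0,0,0,0],[0.003,-0.07,0,0,0,0],[0.004,-0.08,0,0,0,0]]' -1
python3 -m handwheel '[[0,-0.01,0,0,0,0],[0,-0.02,0,0,0,0],[0,-0.03,0,0,0,0],[0,-0.04,0,0,0,0],[0,-0.05,0,0,0,0],[0.003,-0.06,0,0,0,0],[0.003,-0.06,0,0,0,0],[0.003,-0.06,0,0,0,0]]' -1
python3 -m handwheel '[[0,0,0.02,0,0,0],[0,0,0.04,0,0,0],[0,0,0.06,0,0,0],[0,0,0.08,0,0,0],[0,0,0.1,0,0,0],[0,0,0.11,0,0,0],[0,0,0.11,0,0,0],[0,0,0.11,0,0,0]]' 1
python3 -c "
from h import *
s=bot.read_state();print(s['time_s'],np.round(s['position'],4))
im,d=cams.capture('wrist');cv2.imwrite('pics/w2.png',im)
for r in models.tip_of('tray_hole','wrist')[:2]:
    u,v=r['position'];print(r['conf'],u,v,unproj('wrist',(u,v),z=.05,st=s).round(4))"
```

```text
[0.5563 0.1192 0.05  ]
time_s: 3.77
position: [0.5553, 0.1721, 0.1344]
tcp_rot: [[-0.001, 1.0, -0.001], [1.0, 0.001, -0.0], [-0.0, -0.001, -1.0]]
force: [-0.1, -0.3, 0.8]
opening: 0.008
grasp_force: 0.0
time_s: 4.43
position: [0.5596, 0.0918, 0.1345]
tcp_rot: [[-0.002, 1.0, 0.0], [1.0, 0.002, -0.0], [-0.0, 0.0, -1.0]]
force: [-0.4, -0.6, 0.1]
opening: 0.006
grasp_force: 0.0
time_s: 5.1
position: [0.5628, 0.0324, 0.1344]
tcp_rot: [[-0.001, 1.0, 0.0], [1.0, 0.001, 0.0], [0.0, 0.0, -1.0]]
force: [-0.3, 0.3, -0.2]
opening: 0.002
grasp_force: 0.0
time_s: 5.77
position: [0.5623, 0.0334, 0.2444]
tcp_rot: [[-0.003, 1.0, 0.0], [1.0, 0.003, 0.0], [0.0, 0.0, -1.0]]
force: [-0.2, -0.2, 0.3]
opening: 0.526
grasp_force: 0.0
5.7667 [0.5623 0.0334 0.2444]
0.66 460.4 211.2 [0.7751 0.     0.05  ]
```

View pics/w2.png

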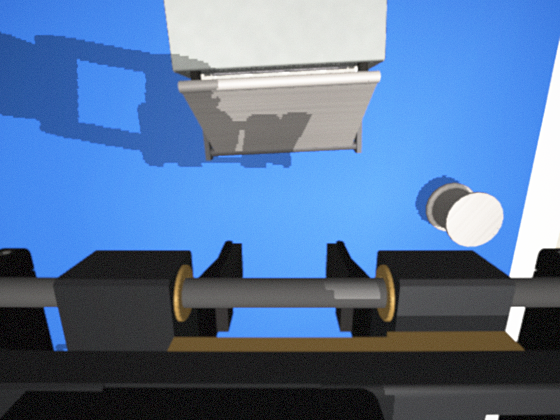

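The guard is still leaning shut, with its bead at (280,78), so the push did not take. I'll repeat it, pausing to look midway.

```bash

python3 -m handwheel '[[0,0.02,0,0,0,0],[0,0.04,0,0,0,0],[-0.003,0.06,0,0,0,0],[-0.003,0.08,0,0,0,0],[-0.005,0.1,0,0,0,0],[-0.005,0.12,0,0,0,0],[-0.005,0.14,0,0,0,0],[-0.005,0.14,0,0,0,0]]' -1
python3 -m handwheel '[[0,0,-0.02,0,0,0],[0,0,-0.04,0,0,0],[0,0,-0.06,0,0,0],[0,0,-0.08,0,0,0],[0,0,-0.1,0,0,0],[0,0,-0.112,0,0,0],[0,0,-0.115,0,0,0],[0,0,-0.115,0,0,0]]' -1
python3 -m handwheel '[[0,-0.01,0,0,0,0],[0,-0.02,0,0,0,0],[0,-0.03,0,0,0,0],[0,-0.04,0,0,0,0],[0,-0.05,0,0,0,0],[0,-0.055,0,0,0,0],[0,-0.06,0,0,0,0],[0,-0.06,0,0,0,0]]' -1
python3 -c "
from h import *
im,d=cams.capture('scene');a=cv2.resize(im[130:280,240:400],(800,600)[:2]);cv2.imwrite('pics/s2.png',cv2.resize(im[130:280,230:430],(800,600)))"
```

```text
time_s: 6.53
position: [0.5562, 0.1762, 0.2427]
tcp_rot: [[-0.005, 1.0, -0.003], [1.0, 0.005, 0.001], [0.001, -0.003, -1.0]]
force: [0.7, 0.7, -0.7]
opening: 0.189
grasp_force: 0.0
time_s: 7.2
position: [0.5561, 0.1723, 0.1275]
tcp_rot: [[-0.002, 1.0, -0.004], [1.0, 0.002, -0.001], [-0.001, -0.004, -1.0]]
force: [-0.3, 1.5, 0.6]
opening: 0.003
grasp_force: 0.0
time_s: 7.87
position: [0.5576, 0.1118, 0.1296]
tcp_rot: [[-0.001, 1.0, 0.0], [1.0, 0.001, -0.0], [-0.0, 0.0, -1.0]]
force: [0.2, 0.4, 0.1]
opening: 0.006
grasp_force: 0.0
```

View pics/s2.png

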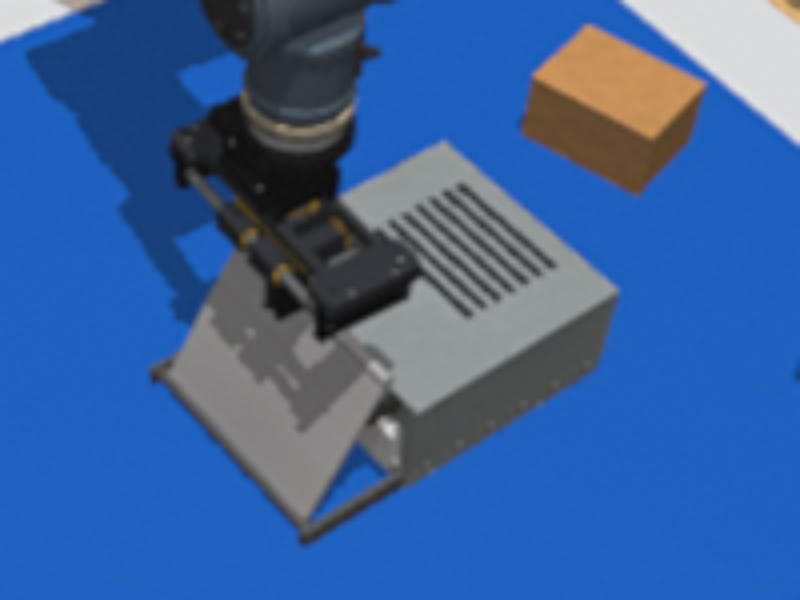

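The picture shows the gripper over the guard and the plate still leaning; I can't tell from it whether the guard has moved. I'll measure with depth.

```bash
cat >> h.py <<'E'
def cloud(c,d):
    C=cams.calibration(c);K=np.array(C["mtx"]);D=np.array(C["dist_coeffs"])
    v,u=np.mgrid[0:420,0:560];n=cv2.undistortPoints(np.stack([u,v],-1).reshape(-1,1,2).astype(float),K,D)[:,0]
    P=np.c_[n,np.ones(len(n))]*d.reshape(-1,1);P=P[d.ravel()>0]
    return (P-np.array(C["t"]))@np.array(C["R"])
def prof(d,c="scene",xr=(.605,.635)):
    p=cloud(c,d);p=p[(p[:,0]>xr[0])&(p[:,0]<xr[1])&(p[:,2]>.012)]
    for y in np.arange(-.14,.2,.01):
        q=p[(p[:,1]>y)&(p[:,1]<y+.01)]
        if len(q):print(round(y+.005,3),round(np.median(q[:,2]),3),round(q[:,2].max(),3),len(q))
E
python3 -c "
from h import *
im,d=cams.capture('scene')
print('before');prof(np.load('scene_d.npy'));print('now');prof(d)"
```

```text
before
0.065 0.015 0.018 8
0.075 0.018 0.033 37
0.085 0.034 0.05 58
0.095 0.052 0.066 52
0.105 0.069 0.081 56
0.115 0.086 0.099 58
0.125 0.102 0.118 61
0.135 0.122 0.135 62
0.145 0.059 0.135 32
0.155 0.049 0.096 34
0.165 0.096 0.102 26
0.175 0.097 0.104 29
0.185 0.097 0.1 27
0.195 0.098 0.102 30
now
0.065 0.017 0.019 5
0.075 0.021 0.259 50
0.085 0.047 0.261 105
0.095 0.057 0.26 79
0.105 0.071 0.263 72
0.115 0.088 0.26 76
0.125 0.106 0.26 67
0.135 0.13 0.262 101
0.145 0.131 0.259 47
0.155 0.049 0.256 36
0.165 0.096 0.104 29
0.175 0.097 0.102 29
0.185 0.098 0.102 26
0.195 0.097 0.102 26
```

```bash
python3 -c "
from h import *
for c in('scene','top'):
  im,d=cams.capture(c);p=cloud(c,d)
  for y in np.arange(.07,.17,.01):
    q=p[(p[:,0]>.5)&(p[:,0]<.61)&(p[:,1]>y)&(p[:,1]<y+.01)&(p[:,2]>.09)&(p[:,2]<.25)]
    print(c,round(y+.005,3),np.sort(q[:,2]*1000).astype(int)[::max(1,len(q)//18)])
"
```

```text
scene 0.075 [217 220 222 223 225 227 228 229 231 232 233 234 236 237 238 239 240 240]
scene 0.085 [216 227 229 230 231 232 233 234 236 236 237 237 238 238 239 239 240 242
 248 249]
scene 0.095 [216 219 220 220 223 227 229 229 230 232 232 235 236 236 236 237 238 239
 239 239 239 240 240 241 241 242 242 242 243 243 243 243 243 247 249]
scene 0.105 [ 92 145 149 151 154 155 156 160 162 163 165 166 169 171 175 181 189 236
 239 249]
scene 0.115 [ 90  90  92  92  93  94  95  95  96  97  98 100 102 103 108 156 183 233
 238 239]
scene 0.125 [ 93  97 100 102 103 104 105 107 108 109 110 112 113 115 118 207 232 237
 247]
scene 0.135 [112 114 115 116 118 120 120 122 124 127 129 130 134 220 229 234 237 239
 243 248]
scene 0.145 [130 132 132 133 134 137 221 226 227 228 233]
scene 0.155 []
scene 0.165 [ 92  93  94  95  96  96  97  97  97  97  97  97  97  98  98  98  98  98
  98  98  99 102 103]
top 0.075 [217 218 222 225 232 233 233 233 233 234 234 235 235 236 236 240]
top 0.085 [234 235 236]
top 0.095 []
top 0.105 []
top 0.115 []
top 0.125 []
top 0.135 []
top 0.145 []
top 0.155 []
top 0.165 [ 91  93  94  94  97  97  98  99 101 103]
```

```bash
python3 -c "
from h import *
s=bot.read_state();im,d=cams.capture('wrist')
print(np.round(s['position'],4), np.round(cams.calibration('wrist')['tool_from_camera'],3))
for px in ((280,60),(200,60),(350,60),(100,30),(500,250),(30,100)):
  print(px,d[px[1],px[0]],unproj('wrist',px,d[px[1],px[0]],st=s).round(3))
c,dd=cams.capture('scene');p=cloud('scene',dd)
q=p[(p[:,0]>.45)&(p[:,0]<.7)&(p[:,1]>.0)&(p[:,1]<.16)&(p[:,2]>.137)&(p[:,2]<.175)]
print(len(q),q.mean(0),q.min(0),q.max(0))"
```

```text
[0.5574 0.1133 0.1295] [[ 0.    -0.961 -0.275  0.075]
 [ 1.     0.    -0.     0.001]
 [ 0.    -0.275  0.961 -0.175]
 [ 0.     0.     0.     1.   ]]
(280, 60) 0.19223185 [0.556 0.221 0.095]
(200, 60) 0.19203566 [0.508 0.221 0.095]
(350, 60) 0.19299862 [0.598 0.221 0.094]
(100, 30) 0.27256888 [0.401 0.26  0.   ]
(500, 250) 0.3284105 [ 0.78   0.057 -0.   ]
(30, 100) 0.2884925 [ 0.328  0.203 -0.   ]
57 [0.56124092 0.1093816  0.15785846] [0.54723336 0.10148544 0.13719399] [0.61409567 0.14074105 0.17463183]
```

```bash
python3 -c "
from h import *
s=bot.read_state();im,d=cams.capture('wrist');print(s['opening'])
c=cams.calibration('wrist');K=np.array(c['mtx']);T=np.array(c['tool_from_camera']);print(K[0,0],K[1,1])
for u in (255,272,278,284,290,297):
  for v in range(215,300,7):
    n=cv2.undistortPoints(np.array([[[u,v]]],float),K,np.array(c['dist_coeffs']))[0,0]
    P=T[:3,:3]@(np.array([*n,1])*d[v,u])+T[:3,3];print(u,v,(P*1000).round().astype(int),im[v,u])
"
```

```text
0.004209381081226906
321.35164644800307 321.35164644800307
255 215 [ 21 -16  -1] [171 173 179]
255 222 [  9 -18  22] [112 114 118]
255 229 [ -3 -20  44] [115 122 123]
255 236 [-18 -23  70] [170 174 183]
255 243 [-38 -26 103] [166 171 176]
255 250 [ 37  -8 -88] [149  85  47]
255 257 [ 37  -7 -92] [24 25 25]
255 264 [ 38  -7 -97] [32 29 32]
255 271 [  37   -7 -100] [31 32 32]
255 278 [  38   -6 -105] [32 32 28]
255 285 [  36   -6 -106] [49 47 45]
255 292 [  34   -6 -106] [59 56 56]
255 299 [  32   -6 -106] [57 54 53]
272 215 [21 -6 -1] [160 164 173]
272 222 [ 9 -7 25] [115 118 124]
272 229 [-4 -8 46] [112 117 118]
272 236 [-20  -9  74] [172 175 183]
272 243 [ 11  -6 -17] [5 0 2]
272 250 [ 11  -5 -26] [11 11 18]
272 257 [ 10  -5 -33] [15 16 12]
272 264 [  9  -5 -39] [17 21 19]
272 271 [  9  -5 -46] [27 21 24]
272 278 [ 32  -3 -95] [47 50 48]
272 285 [ 32  -2 -98] [81 82 81]
272 292 [ 30  -2 -99] [95 95 98]
272 299 [  29   -2 -100] [ 97  99 103]
278 215 [22 -3 -1] [158 162 169]
278 222 [ 9 -3 24] [112 117 121]
278 229 [-4 -4 47] [110 116 119]
278 236 [-20  -4  74] [167 173 178]
278 243 [
[... 937 characters left out ...]
 -22] [27 28 31]
290 257 [  9   4 -31] [24 20 23]
290 264 [  9   4 -38] [30 32 30]
290 271 [  9   3 -45] [21 27 25]
290 278 [ 32   2 -95] [54 53 52]
290 285 [ 32   2 -99] [76 76 76]
290 292 [ 30   2 -99] [100 101 101]
290 299 [  29    2 -100] [102 106 106]
297 215 [22  8 -2] [151 156 161]
297 222 [ 8  9 28] [176 182 186]
297 229 [-5 10 51] [125 131 134]
297 236 [-21  12  77] [168 172 181]
297 243 [ 11   8 -16] [21 16 18]
297 250 [ 11   7 -26] [14  0  9]
297 257 [ 11   7 -34] [18 12 15]
297 264 [ 10   7 -41] [20 14 15]
297 271 [ 10   6 -48] [27 32 39]
297 278 [ 32   4 -95] [45 47 48]
297 285 [ 32   4 -98] [78 78 81]
297 292 [  31    4 -100] [ 98  99 100]
297 299 [  29    4 -100] [101  99 102]
```

The wrist depth shows why: the fingertips sit about 13 mm behind the reported TCP, not 25 mm ahead of it. The fingers passed over the bead. From here I use tip z = TCP z + 0.0135 and grasp z = TCP z + 0.033.

```bash

python3 -m handwheel '[[0,0,0.015,0,0,0],[0,0.015,0.02,0,0,0],[0,0.035,0.02,0,0,0],[0,0.05,0.02,0,0,0],[0,0.06,0.02,0,0,0],[0,0.06,0,0,0,0],[0,0.06,-0.02,0,0,0],[0,0.06,-0.034,0,0,0]]' -1
python3 -m handwheel '[[0,0,0,0,0,0],[0,-0.01,0,0,0,0],[0,-0.02,0,0,0,0],[0,-0.03,0,0,0,0],[0,-0.04,0,0,0,0],[0,-0.05,0,0,0,0],[0.003,-0.06,0,0,0,0],[0.003,-0.07,0,0,0,0]]' -1
python3 -m handwheel '[[0,-0.01,0,0,0,0],[0,-0.02,0,0,0,0],[0,-0.03,0,0,0,0],[0,-0.04,0,0,0,0],[0,-0.05,0,0,0,0],[0.003,-0.06,0,0,0,0],[0.003,-0.07,0,0,0,0],[0.003,-0.07,0,0,0,0]]' -1
python3 -m handwheel '[[0,0,0.02,0,0,0],[0,0,0.04,0,0,0],[0,0,0.06,0,0,0],[0,0,0.08,0,0,0],[0,0,0.1,0,0,0],[0,0,0.12,0,0,0],[0,0,0.13,0,0,0],[0,0,0.13,0,0,0]]' 1
python3 -c "
from h import *
im,d=cams.capture('scene');prof(d)
im,d=cams.capture('top')
for r in models.tip_of('tray_hole','top')[:2]: print(r,unproj('top',r['position'],z=.05))
s=bot.read_state();im,d=cams.capture('wrist');cv2.imwrite('pics/w3.png',im);print(s['position'])
for r in models.tip_of('tray_hole','wrist')[:2]: print(r,unproj('wrist',r['position'],z=.05,st=s))
"
```

```text
time_s: 8.88
position: [0.5567, 0.1735, 0.0942]
tcp_rot: [[-0.003, 1.0, -0.001], [1.0, 0.003, -0.0], [-0.0, -0.001, -1.0]]
force: [-0.3, -0.6, -0.2]
opening: 0.004
grasp_force: 0.0
time_s: 9.55
position: [0.5613, 0.1015, 0.0959]
tcp_rot: [[-0.001, 1.0, 0.002], [1.0, 0.001, -0.0], [-0.0, 0.002, -1.0]]
force: [0.8, 0.1, -0.5]
opening: 0.006
grasp_force: 0.2
time_s: 10.22
position: [0.5641, 0.0309, 0.0955]
tcp_rot: [[-0.0, 1.0, 0.001], [1.0, 0.0, -0.001], [-0.001, 0.001, -1.0]]
force: [0.5, 0.6, -0.4]
opening: 0.003
grasp_force: 0.0
time_s: 10.88
position: [0.5651, 0.0331, 0.2279]
tcp_rot: [[-0.002, 1.0, 0.005], [1.0, 0.002, -0.001], [-0.001, 0.005, -1.0]]
force: [0.9, -0.4, 0.5]
opening: 0.527
grasp_force: 0.0
-0.065 0.029 0.033 20
-0.055 0.027 0.031 31
-0.045 0.025 0.03 29
-0.035 0.024 0.029 34
-0.025 0.023 0.031 29
-0.015 0.022 0.026 30
-0.005 0.318 0.339 62
0.005 0.333 0.358 94
0.015 0.337 0.359 62
0.025 0.02 0.357 36
0.035 0.021 0.359 52
0.045 0.02 0.358 47
0.055 0.351 0.555 78
0.065 0.187 0.564 42
0.075 0.546 0.573 95
0.085 0.554 0.574 37
0.135 0.092 0.093 3
0.145 0.04 0.093 36
0.155 0.064 0.1 55
0.165 0.095 0.1 42
0.175 0.097 0.101 34
0.185 0.098 0.101 29
0.195 0.098 0.102 28
[0.56255135 0.03318833 0.22431475]
{'position': [278.9, 99.9], 'conf': 0.93} [0.5575059  0.12479718 0.05      ]
```

View pics/w3.png

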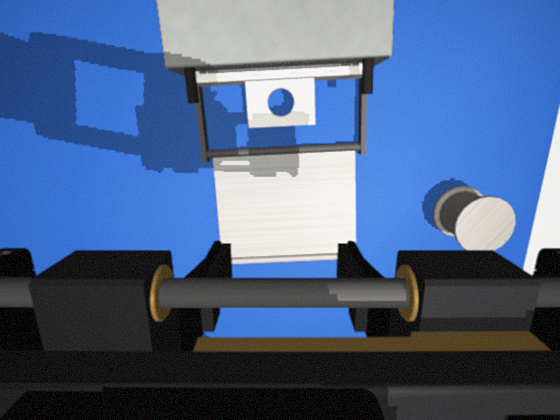

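The guard is down, and the tray hole is clearly visible at (281,102), world about (0.558, 0.1245). Next is the hook.

```bash

python3 -m handwheel '[[-0.005,-0.035,0,0,0,0.03],[-0.01,-0.07,0,0,0,0.06],[-0.015,-0.105,0,0,0,0.09],[-0.02,-0.14,0,0,0,0.12],[-0.025,-0.175,0,0,0,0.15],[-0.03,-0.21,0,0,0,0.185],[-0.035,-0.245,0,0,0,0.185],[-0.04,-0.28,0,0,0,0.185]]' 1
python3 -m handwheel '[[-0.007,-0.025,0,0,0,0],[-0.014,-0.05,0,0,0,0],[-0.021,-0.071,0,0,0,0],[-0.021,-0.071,0,0,0,0],[-0.021,-0.071,0,0,0,0],[-0.021,-0.071,0,0,0,0],[-0.021,-0.071,0,0,0,0],[-0.021,-0.071,0,0,0,0]]' 1
python3 - <<'E'
from h import *
s=bot.read_state();im,d=cams.capture('wrist');cv2.imwrite('pics/w4.png',im);print(s['position'],s['opening'])
for q in ('hook_grip','hook_tip','rest_seat'):
  for r in models.tip_of(q,'wrist')[:2]:
    p=r['position'];print(q,np.round(p),round(r['conf'],2),unproj('wrist',p,z=.03 if 'tip' in q else .088,st=s).round(4))
E
```

```text
time_s: 11.8
position: [0.5224, -0.2482, 0.224]
tcp_rot: [[-0.363, 0.932, -0.002], [0.932, 0.363, 0.002], [0.002, -0.001, -1.0]]
force: [0.7, -0.3, 0.1]
opening: 0.996
grasp_force: 0.0
time_s: 12.47
position: [0.5027, -0.3166, 0.2252]
tcp_rot: [[-0.365, 0.931, -0.001], [0.931, 0.365, 0.001], [0.001, -0.0, -1.0]]
force: [-0.1, -0.6, 0.6]
opening: 0.997
grasp_force: 0.0
[ 0.50269765 -0.31656135  0.2251776 ] 0.9969254768583664
hook_grip [281. 195.] 0.94 [ 0.5004 -0.318   0.088 ]
hook_grip [ 42. 163.] 0.56 [ 0.272  -0.3733  0.088 ]
hook_tip [116.  32.] 0.82 [ 0.2823 -0.231   0.03  ]
rest_seat [281. 198.] 0.69 [ 0.5017 -0.3202  0.088 ]
```

View pics/w4.png

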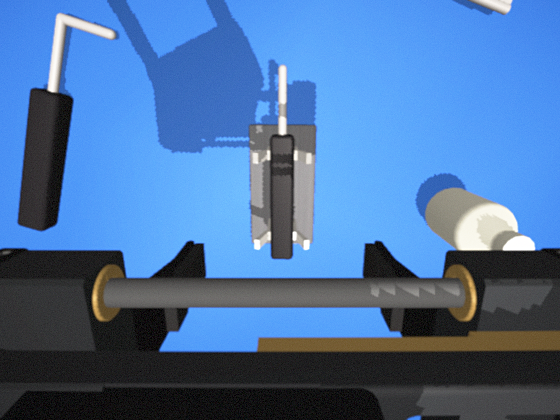

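The wrist view shows the chosen hook aligned under the gripper, handle centre (281,196). I'll descend 183 mm and grip.

```bash

python3 -m handwheel '[[-0.001,0,-0.03,0,0,0],[-0.001,-0.001,-0.06,0,0,0],[-0.002,-0.001,-0.09,0,0,0],[-0.002,-0.001,-0.115,0,0,0],[-0.002,-0.001,-0.14,0,0,0],[-0.002,-0.001,-0.16,0,0,0],[-0.002,-0.001,-0.175,0,0,0],[-0.002,-0.001,-0.183,0,0,0]]' 1
python3 -m handwheel '[[0,0,0,0,0,0],[0,0,0,0,0,0],[0,0,0,0,0,0],[0,0,0,0,0,0],[0,0,0,0,0,0],[0,0,0,0,0,0],[0,0,0,0,0,0],[0,0,0,0,0,0]]' -1
python3 -m handwheel '[[0,0,0,0,0,0],[0,0,0,0,0,0],[0,0,0,0,0,0],[0,0,0,0,0,0],[0,0,0,0,0,0],[0,0,0,0,0,0],[0,0,0,0,0,0],[0,0,0,0,0,0]]' -1
python3 -c "
from h import *
print(np.mean([bot.read_state()['position'] for _ in range(5)],0))"
```

```text
time_s: 13.33
position: [0.4997, -0.3179, 0.0404]
tcp_rot: [[-0.364, 0.931, -0.002], [0.931, 0.364, 0.002], [0.003, -0.001, -1.0]]
force: [-0.1, 0.1, -0.3]
opening: 0.998
grasp_force: 0.0
time_s: 14.0
position: [0.5006, -0.3191, 0.0428]
tcp_rot: [[-0.363, 0.932, 0.0], [0.932, 0.363, -0.0], [-0.001, 0.0, -1.0]]
force: [-0.0, 0.1, 0.1]
opening: 0.48
grasp_force: 0.0
time_s: 14.67
position: [0.5005, -0.319, 0.0425]
tcp_rot: [[-0.364, 0.932, 0.0], [0.932, 0.364, -0.0], [-0.0, 0.0, -1.0]]
force: [0.3, -0.1, 0.3]
opening: 0.277
grasp_force: 30.0
[ 0.50048275 -0.31898629  0.04245282]
```

```bash

python3 -m handwheel '[[0,0,0.01,0,0,0],[0,0,0.02,0,0,0],[0,0,0.03,0,0,0],[0,0,0.045,0,0,0],[0,0,0.06,0,0,0],[0,0,0.075,0,0,0],[0,0,0.085,0,0,0],[0,0,0.085,0,0,0]]' -1
python3 -m handwheel '[[0.004,0.02,0,0,0,-0.01],[0.008,0.04,0,0,0,-0.02],[0.012,0.06,0,0,0,-0.03],[0.016,0.08,0,0,0,-0.04],[0.02,0.1,0,0,0,-0.055],[0.024,0.12,0,0,0,-0.07],[0.028,0.14,0,0,0,-0.085],[0.032,0.16,0,0,0,-0.1]]' -1
python3 -m handwheel '[[0.004,0.02,0,0,0,-0.01],[0.008,0.04,0,0,0,-0.02],[0.012,0.06,0,0,0,-0.03],[0.016,0.08,0,0,0,-0.04],[0.02,0.1,0,0,0,-0.05],[0.024,0.12,0,0,0,-0.06],[0.028,0.14,0,0,0,-0.06],[0.031,0.158,0,0,0,-0.06]]' -1
python3 -m handwheel '[[0,0,0,0,0,0],[0,0,0,0,0,0],[0,0,0,0,0,0],[0,0,0,0,0,0],[0,0,0,0,0,0],[0,0,0,0,0,0],[0,0,0,0,0,0],[0,0,0,0,0,0]]' -1
python3 - <<'E'
from h import *
s=bot.read_state();im,d=cams.capture('wrist');cv2.imwrite('pics/w5.png',im);print(s['position'],s['opening'])
for q,z in (('hook_grip',.173),('hook_tip',.115),('tray_hole',.05)):
  for r in models.tip_of(q,'wrist')[:2]:
    p=r['position'];print(q,np.round(p),round(r['conf'],2),unproj('wrist',p,z=z,st=s).round(4))
E
```

```text
time_s: 15.33
position: [0.5019, -0.3203, 0.1307]
tcp_rot: [[-0.364, 0.932, 0.004], [0.932, 0.364, -0.004], [-0.006, 0.003, -1.0]]
force: [0.4, -0.9, -0.4]
opening: 0.269
grasp_force: 30.0
time_s: 16.0
position: [0.5321, -0.1578, 0.127]
tcp_rot: [[-0.17, 0.986, -0.001], [0.986, 0.17, 0.0], [0.001, -0.001, -1.0]]
force: [0.1, 0.5, -0.5]
opening: 0.269
grasp_force: 30.0
time_s: 16.67
position: [0.5632, 0.0003, 0.127]
tcp_rot: [[-0.052, 0.999, -0.001], [0.999, 0.052, 0.0], [0.0, -0.001, -1.0]]
force: [0.8, -0.4, -1.3]
opening: 0.269
grasp_force: 30.0
time_s: 17.33
position: [0.5634, -0.0014, 0.1275]
tcp_rot: [[-0.051, 0.999, 0.0], [0.999, 0.051, -0.0], [-0.0, 0.0, -1.0]]
force: [0.3, 0.1, -1.0]
opening: 0.273
grasp_force: 30.0
[ 0.56342788 -0.00141664  0.12746931] 0.2729585597828043
hook_grip [281. 284.] 0.69 [0.5625 0.0013 0.173 ]
hook_tip [532. 224.] 0.74 [0.7168 0.018  0.115 ]
```

View pics/w5.png

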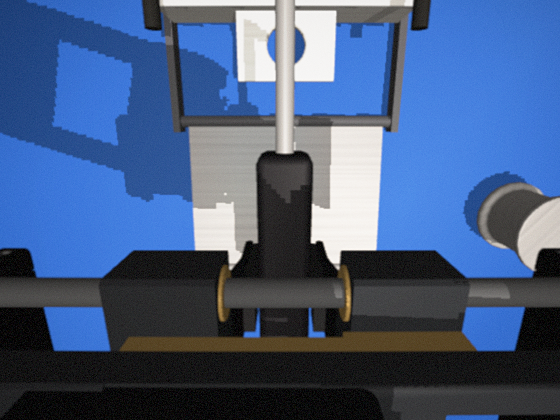

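The wrist view shows the rod along column 285 crossing above the hole at (286,46), with the handle's front end at row 153. I'll work out the offsets.

```bash
python3 - <<'E'
from h import *
s=bot.read_state();im,d=cams.capture('wrist')
R=np.array(s['tcp_rot']);p=np.array(s['position'])
g=im.astype(int).sum(2)
for px,z in (((285.5,20),.1605),((285,80),.1605),((284.5,140),.1605),((284.5,153),.173),((286,46),.05)):
    w=unproj('wrist',px,z=z,st=s);print(px,w.round(4),'tool',(R.T@(w-p)*1000).round(1), d[int(px[1]),int(px[0])])
# rod columns via depth (near vs far)
for v in (5,30,60,90,120,140):
    c=np.where((d[v,240:330]<.2)&(d[v,240:330]>0))[0]+240
    if len(c):
        u=(c[0]+c[-1])/2;dd=np.median(d[v,c]);w=unproj('wrist',(u,v),dd,st=s);print(v,c[0],c[-1],(R.T@(w-p)*1000).round(1),w.round(4))
m=(d>.24)&(d<.29)
# hole: blue/low patch within tongue
hsv=cv2.cvtColor(im,cv2.COLOR_BGR2HSV);b=(hsv[15:80,240:332,1]>120)
ys,xs=np.where(b);print('hole px bounds',xs.min()+240,xs.max()+240,ys.min()+15,ys.max()+15)
for c in('scene','top'):
    im,d=cams.capture(c)
    for q,z in(('hook_tip',.115),('tray_hole',.05),('hook_grip',.173)):
        for r in models.tip_of(q,c)[:2]:print(c,q,np.round(r['position']),round(r['conf'],2),unproj(c,r['position'],z=z).round(4))
E
```

```text
(285.5, 20) [0.559  0.1103 0.1605] tool [111.5   1.3 -33.1] 0.12411999
(285, 80) [0.56   0.0882 0.1605] tool [ 89.4   1.1 -33.1] 0.1290563
(284.5, 140) [0.561  0.064  0.1605] tool [ 65.1   1.  -33.1] 0.13586013
(284.5, 153) [0.5612 0.0598 0.173 ] tool [ 60.9   0.9 -45.6] 0.1378876
(286, 46) [0.5592 0.1224 0.05  ] tool [123.5   2.2  77.4] 0.12575938
5 275 294 [116.2   0.9 -34.9] [0.5583 0.115  0.1624]
30 275 294 [107.5   0.9 -34.9] [0.5588 0.1063 0.1624]
60 275 293 [ 96.6   0.7 -35.1] [0.5592 0.0955 0.1625]
90 275 293 [ 85.3   0.7 -35.6] [0.5598 0.0841 0.1631]
120 275 293 [ 73.5   0.7 -34.9] [0.5604 0.0723 0.1624]
140 275 293 [ 65.2   0.7 -35. ] [0.5608 0.0641 0.1625]
hole px bounds 268 304 30 62
scene hook_tip [303. 208.] 0.73 [0.5469 0.1317 0.115 ]
scene hook_tip [152. 221.] 0.6 [ 0.3548 -0.2533  0.115 ]
scene tray_hole [302. 221.] 0.73 [0.5419 0.1351 0.05  ]
scene hook_grip [269. 221.] 0.68 [ 0.5747 -0.0035  0.173 ]
top hook_tip [362. 271.] 0.85 [ 0.2835 -0.2065  0.115 ]
top hook_tip [269. 195.] 0.58 [0.5597 0.1187 0.115 ]
top tray_hole [266. 196.] 0.52 [0.5646 0.1299 0.05  ]
top tray_hole [373. 154.] 0.27 [ 0.7188 -0.274   0.05  ]
top hook_grip [408. 285.] 0.96 [ 0.2364 -0.3525  0.173 ]
top hook_grip [233. 202.] 0.35 [0.5277 0.2407 0.173 ]
```

```bash

python3 -m handwheel '[[0.001,0,-0.01,0,0,0],[0.001,0,-0.02,0,0,0],[0.001,0,-0.03,0,0,0],[0.001,0,-0.04,0,0,0],[0.001,0,-0.05,0,0,0],[0.001,0,-0.058,0,0,0],[0.001,0,-0.064,0,0,0],[0.001,0,-0.068,0,0,0]]' -1
python3 -m handwheel '[[0,0,-0.004,0,0,0],[0,0,-0.008,0,0,0],[0,0,-0.011,0,0,0],[0,0,-0.014,0,0,0],[0,0,-0.014,0,0,0],[0,0,-0.014,0,0,0],[0,0,-0.014,0,0,0],[0,0,-0.014,0,0,0]]' -1
python3 - <<'E'
from h import *
s=bot.read_state();print(s['position'],s['force'],s['moment'])
R=np.array(s['tcp_rot']);p=np.array(s['position'])
im,d=cams.capture('wrist')
for v in (5,60,140):
    c=np.where((d[v,240:330]<.2)&(d[v,240:330]>0))[0]+240
    if len(c):
        u=(c[0]+c[-1])/2;dd=np.median(d[v,c]);w=unproj('wrist',(u,v),dd,st=s);print(v,c[0],c[-1],(R.T@(w-p)*1000).round(1))
E
```

```text
time_s: 18.65
position: [0.564, -0.0009, 0.0582]
tcp_rot: [[-0.052, 0.999, -0.001], [0.999, 0.052, 0.0], [0.0, -0.001, -1.0]]
force: [0.5, 0.6, -1.9]
opening: 0.277
grasp_force: 30.0
time_s: 19.32
position: [0.5647, -0.001, 0.0457]
tcp_rot: [[-0.052, 0.999, 0.001], [0.999, 0.052, -0.0], [-0.0, 0.001, -1.0]]
force: [0.3, 0.4, -2.0]
opening: 0.274
grasp_force: 30.0
[ 0.5646622  -0.00101328  0.04573164] [ 0.3178813   0.42485951 -1.97632371] [-0.01594893 -0.11971059 -0.03042004]
5 240 329 [125.7   1.   -3. ]
60 240 329 [101.6   1.   -3.6]
140 275 293 [ 65.2   0.7 -35. ]
```

No resistance and the hook has not shifted in the grip, so the prong is in the hole. Now I pull.

```bash

python3 -m handwheel '[[0,-0.004,0,0,0,0],[0,-0.01,0,0,0,0],[0.001,-0.017,0,0,0,0],[0.001,-0.025,0,0,0,0],[0.002,-0.033,0,0,0,0],[0.002,-0.041,0,0,0,0],[0.002,-0.049,0,0,0,0],[0.003,-0.057,0,0,0,0]]' -1
python3 -m handwheel '[[0,-0.008,0,0,0,0],[0,-0.016,0,0,0,0],[0.001,-0.024,0,0,0,0],[0.001,-0.032,0,0,0,0],[0.002,-0.039,0,0,0,0],[0.002,-0.045,0,0,0,0],[0.002,-0.05,0,0,0,0],[0.003,-0.055,0,0,0,0]]' -1
python3 -m handwheel '[[0,-0.001,0,0,0,0],[0,-0.002,0,0,0,0],[0,-0.003,0,0,0,0],[0,-0.004,0,0,0,0],[0,-0.004,0,0,0,0],[0,-0.004,0,0,0,0],[0,-0.004,0,0,0,0],[0,-0.004,0,0,0,0]]' -1
```

```text
time_s: 20.03
position: [0.5672, -0.0589, 0.0454]
tcp_rot: [[-0.052, 0.999, -0.001], [0.999, 0.052, 0.0], [0.0, -0.001, -1.0]]
force: [-0.3, 1.6, -1.0]
opening: 0.271
grasp_force: 30.0
time_s: 20.7
position: [0.5685, -0.1098, 0.0446]
tcp_rot: [[-0.048, 0.999, -0.004], [0.999, 0.048, 0.008], [0.008, -0.004, -1.0]]
force: [1.7, 22.5, -5.0]
opening: 0.275
grasp_force: 30.0
time_s: 21.37
position: [0.568, -0.1099, 0.0439]
tcp_rot: [[-0.047, 0.999, -0.005], [0.999, 0.047, 0.012], [0.012, -0.005, -1.0]]
force: [2.7, 17.9, -4.2]
opening: 0.272
grasp_force: 30.1
```

The tray is at its stop, shown by the 20 N reaction. I'll centre the prong, check the tray and the hook's tilt, then lift.

```bash

python3 -m handwheel '[[0,0.003,0,0,0,0],[0,0.006,0,0,0,0],[0,0.009,0,0,0,0],[0,0.012,0,0,0,0],[0,0.015,0,0,0,0],[0,0.015,0,0,0,0],[0,0.015,0,0,0,0],[0,0.015,0,0,0,0]]' -1
cat > m.py <<'E'
from h import *
s=bot.read_state();print(s['position'],s['force'])
R=np.array(s['tcp_rot']);p=np.array(s['position'])
im,d=cams.capture('wrist');cv2.imwrite('pics/wl.png',im)
for v in (5,30,60,90,120,140):
    r=d[v,240:330];c=np.where((r<.16)&(r>.08))[0]+240
    if len(c):
        u=(c[0]+c[-1])/2;dd=np.median(d[v,c]);w=unproj('wrist',(u,v),dd,st=s);print(v,c[0],c[-1],(R.T@(w-p)*1000).round(1))
for v in (160,180,200,220):
    r=d[v,230:340];c=np.where((r<.16)&(r>.08))[0]+230
    if len(c):
        u=(c[0]+c[-1])/2;w=unproj('wrist',(u,v),np.median(d[v,c]),st=s);print('handle',v,c[0],c[-1],(R.T@(w-p)*1000).round(1))
E
python3 m.py
```

```text
time_s: 22.03
position: [0.5706, -0.1025, 0.0456]
tcp_rot: [[-0.052, 0.999, 0.0], [0.999, 0.052, -0.0], [-0.0, 0.0, -1.0]]
force: [-0.9, -0.6, -0.8]
opening: 0.273
grasp_force: 30.0
[ 0.57064777 -0.10245964  0.04557311] [-0.94322992 -0.62218689 -0.7612135 ]
5 240 329 [125.2   1.   -4.6]
30 240 329 [114.7   1.   -4.2]
60 240 329 [101.5   1.   -3.9]
90 275 293 [ 85.3   0.7 -34.9]
120 275 293 [ 73.5   0.7 -35.3]
140 275 293 [ 65.2   0.7 -34.8]
handle 160 257 310 [ 57.9   0.5 -43.7]
handle 180 256 312 [ 49.8   0.7 -44.6]
handle 200 256 311 [ 41.3   0.5 -44.5]
handle 220 257 311 [ 32.5   0.7 -44.6]
```

```bash

python3 -m handwheel '[[0,0,0.008,0,0,0],[0,0,0.016,0,0,0],[0,0,0.026,0,0,0],[0,0,0.04,0,0,0],[0,0,0.055,0,0,0],[0,0,0.07,0,0,0],[0,0,0.083,0,0,0],[0,0,0.083,0,0,0]]' -1
python3 m.py; python3 - <<'E'
from h import *
s=bot.read_state();im,d=cams.capture('wrist')
for r in models.tip_of('tray_hole','wrist')[:2]:print(r,unproj('wrist',r['position'],z=.05,st=s))
im,d=cams.capture('scene');p=cloud('scene',d)
for y in np.arange(-.03,.15,.01):
    q=p[(p[:,0]>.575)&(p[:,0]<.59)&(p[:,1]>y)&(p[:,1]<y+.01)&(p[:,2]<.1)];
    if len(q):print(round(y+.005,3),np.median(q[:,2]).round(3),len(q))
E
```

```text
time_s: 22.75
position: [0.5727, -0.1028, 0.1323]
tcp_rot: [[-0.052, 0.999, 0.007], [0.999, 0.052, -0.003], [-0.003, 0.007, -1.0]]
force: [0.3, 0.2, 0.0]
opening: 0.276
grasp_force: 30.0
[ 0.57274907 -0.10279836  0.13231568] [0.29429853 0.16857781 0.00767445]
5 275 294 [116.1   0.9 -35.3]
30 275 294 [107.4   0.9 -35.5]
60 275 293 [ 96.6   0.7 -35.1]
90 275 293 [ 85.3   0.7 -35.2]
120 275 293 [ 73.5   0.7 -35.2]
140 275 293 [ 65.2   0.7 -35. ]
handle 160 257 310 [ 57.9   0.5 -44. ]
handle 180 256 312 [ 49.8   0.7 -44.7]
handle 200 256 311 [ 41.3   0.5 -44.7]
handle 220 257 311 [ 32.5   0.7 -44.5]
-0.025 0.023 15
-0.015 0.023 14
-0.005 0.022 19
0.005 0.046 31
0.015 0.051 21
0.025 0.051 24
0.035 0.05 26
0.045 0.054 28
0.055 0.063 7
0.065 0.046 16
0.075 0.052 8
0.085 0.051 20
0.095 0.046 15
0.105 0.053 8
0.115 0.048 22
0.125 0.043 7
0.135 0.052 15
0.145 0.047 17
```

```bash
python3 - <<'E'
from h import *
for c in('scene','top'):
    im,d=cams.capture(c);p=cloud(c,d)
    q=p[(p[:,0]>.53)&(p[:,0]<.605)&(p[:,1]>-.03)&(p[:,1]<.06)&(p[:,2]>.044)&(p[:,2]<.058)]
    print(c,len(q),np.percentile(q[:,1],[0,1,2,5]).round(4) if len(q) else '')
    q=p[(p[:,0]>.48)&(p[:,0]<.66)&(p[:,1]>.1)&(p[:,1]<.2)&(p[:,2]>.088)&(p[:,2]<.103)]
    print('face',np.percentile(q[:,1],[0,1,2,5]).round(4))
    for r in models.tip_of('tray_hole',c)[:2]:print(np.round(r['position']),r['conf'],unproj(c,r['position'],z=.05).round(4))
E
```

```text
scene 257 [-0.0028 -0.002  -0.0014 -0.0002]
face [0.121  0.1319 0.1392 0.1531]
[276. 239.] 0.82 [0.5567 0.0335 0.05  ]
[275. 224.] 0.21 [0.5084 0.0611 0.05  ]
top 162 [0.0001 0.0003 0.0004 0.0007]
face [0.1331 0.1413 0.1479 0.159 ]
[293. 194.] 0.68 [0.5717 0.0289 0.05  ]
```

Tray extension measures about 105 mm by depth, and it held 18–22 N at the stop. I'm returning the hook by the exact reverse of the commanded shifts: (-0.070, -0.217), turn +0.16, then -0.086 in z.

```bash

python3 -m handwheel '[[-0.009,-0.027,0,0,0,0.02],[-0.018,-0.054,0,0,0,0.04],[-0.027,-0.081,0,0,0,0.06],[-0.036,-0.108,0,0,0,0.08],[-0.045,-0.135,0,0,0,0.1],[-0.054,-0.162,0,0,0,0.12],[-0.062,-0.19,0,0,0,0.14],[-0.07,-0.217,0,0,0,0.16]]' -1
python3 -m handwheel '[[0,0,-0.01,0,0,0],[0,0,-0.02,0,0,0],[0,0,-0.03,0,0,0],[0,0,-0.04,0,0,0],[0,0,-0.05,0,0,0],[0,0,-0.06,0,0,0],[0,0,-0.065,0,0,0],[0,0,-0.065,0,0,0]]' -1
python3 m.py
```

```text
time_s: 23.82
position: [0.4997, -0.3202, 0.1279]
tcp_rot: [[-0.365, 0.931, -0.001], [0.931, 0.365, 0.001], [0.001, -0.0, -1.0]]
force: [0.1, 0.7, -1.2]
opening: 0.274
grasp_force: 30.0
time_s: 24.48
position: [0.4998, -0.3176, 0.0617]
tcp_rot: [[-0.364, 0.931, -0.002], [0.931, 0.364, 0.002], [0.003, -0.001, -1.0]]
force: [0.3, 0.0, -1.8]
opening: 0.273
grasp_force: 30.0
[ 0.49982861 -0.31764757  0.06171457] [ 0.31574276  0.02451243 -1.75443728]
5 275 294 [116.    0.7 -34.9]
30 275 294 [107.2   0.7 -35.3]
60 275 293 [ 96.5   0.5 -34.8]
90 275 293 [ 85.1   0.5 -35.1]
120 276 293 [ 73.3   0.7 -35.4]
140 275 293 [ 65.1   0.5 -35.4]
handle 160 257 311 [ 57.7   0.5 -43.6]
handle 180 256 312 [ 49.6   0.5 -44.5]
handle 200 230 339 [ 41.    0.7 -44.2]
handle 220 257 311 [ 32.4   0.5 -44.7]
```

```bash

python3 -m handwheel '[[0,0,-0.004,0,0,0],[0,0,-0.008,0,0,0],[0,0,-0.012,0,0,0],[0,0,-0.016,0,0,0],[0,0,-0.019,0,0,0],[0,0,-0.021,0,0,0],[0,0,-0.021,0,0,0],[0,0,-0.021,0,0,0]]' -1
python3 -m handwheel '[[0,0,0,0,0,0],[0,0,0,0,0,0],[0,0,0,0,0,0],[0,0,0,0,0,0],[0,0,0,0,0,0],[0,0,0,0,0,0],[0,0,0,0,0,0],[0,0,0,0,0,0]]' 1
python3 -m handwheel '[[0,0,0,0,0,0],[0,0,0,0,0,0],[0,0,0,0,0,0],[0,0,0,0,0,0],[0,0,0,0,0,0],[0,0,0,0,0,0],[0,0,0,0,0,0],[0,0,0,0,0,0]]' 1
python3 -m handwheel '[[0,0,0.01,0,0,0],[0,0,0.03,0,0,0],[0,0,0.055,0,0,0],[0,0,0.08,0,0,0],[0,0,0.11,0,0,0],[0,0,0.14,0,0,0],[0,0,0.17,0,0,0],[0,0,0.183,0,0,0]]' 1
python3 - <<'E'
from h import *
s=bot.read_state();im,d=cams.capture('wrist');cv2.imwrite('pics/w9.png',im)
for r in models.tip_of('hook_grip','wrist')[:2]:
    p=r['position'];print(np.round(p),r['conf'],unproj('wrist',p,z=.088,st=s).round(4))
for px in((282,145),(282,195),(282,230),(282,100)):print(px,unproj('wrist',px,d[px[1],px[0]],st=s).round(4))
c,d=cams.capture('scene');prof(d)
E
```

```text
time_s: 25.2
position: [0.5005, -0.3191, 0.0425]
tcp_rot: [[-0.363, 0.932, 0.0], [0.932, 0.363, -0.0], [-0.0, 0.0, -1.0]]
force: [-1.0, 0.2, -1.8]
opening: 0.275
grasp_force: 30.0
time_s: 25.87
position: [0.5005, -0.319, 0.0424]
tcp_rot: [[-0.364, 0.932, -0.0], [0.932, 0.364, -0.0], [-0.0, -0.0, -1.0]]
force: [-0.2, -0.4, 0.2]
opening: 0.795
grasp_force: 0.0
time_s: 26.53
position: [0.5004, -0.3189, 0.0424]
tcp_rot: [[-0.364, 0.932, -0.0], [0.932, 0.364, 0.0], [0.0, -0.0, -1.0]]
force: [0.3, -0.5, -0.3]
opening: 1.001
grasp_force: 0.0
time_s: 27.2
position: [0.502, -0.3203, 0.2308]
tcp_rot: [[-0.364, 0.932, 0.006], [0.932, 0.364, -0.005], [-0.007, 0.003, -1.0]]
force: [-0.0, -1.0, -0.3]
opening: 1.0
grasp_force: 0.0
[277. 191.] 0.88 [ 0.4961 -0.3209  0.088 ]
[ 44. 160.] 0.86 [ 0.2697 -0.3756  0.088 ]
(282, 145) [ 0.484  -0.2767  0.0883]
(282, 195) [ 0.5023 -0.3237  0.0863]
(282, 230) [ 0.5158 -0.3585  0.0881]
(282, 100) [ 0.4688 -0.2375  0.0764]
-0.065 0.029 0.034 19
-0.055 0.028 0.032 29
-0.045 0.026 0.029 32
-0.035 0.025 0.028 29
-0.025 0.024 0.029 33
-0.015 0.023 0.027 29
-0.005 0.022 0.025 32
0.005 0.021 0.024 29
0.015 0.02 0.025 33
0.025 0.018 0.022 27
0.035 0.017 0.021 27
0.045 0.037 0.066 88
0.055 0.061 0.068 19
0.065 0.047 0.058 22
0.075 0.052 0.056 13
0.085 0.047 0.059 36
0.095 0.045 0.055 12
0.105 0.051 0.056 26
0.115 0.048 0.058 29
0.125 0.047 0.095 12
0.135 0.053 0.093 31
0.145 0.049 0.096 20
0.155 0.082 0.1 36
0.165 0.095 0.102 50
0.175 0.097 0.102 27
0.185 0.098 0.101 23
0.195 0.098 0.102 30
```

View pics/w9.png

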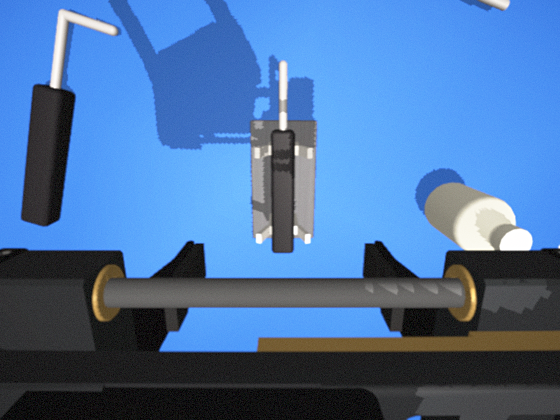

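The hook is back in its saddles, handle centre (282,191), prong pointing up in the image as before. The guard is flat and the tray is out, so I'm handing in.

```bash
python3 -c "
from rig import bot
print(bot.hand_in())"
```

```text
the job is handed in; nothing more can be done
None
```

The job is handed in: the guard is open, the tray was pulled to its stop (about 105 mm out by depth) with the hook, and the hook is back on its rest and released; the judge's result was not reported.

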